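# Index the bottle carousel and lock it

## Robot

A 6-joint arm with a two-finger parallel gripper is mounted at the origin on a cart in front of the work surface, level with it; the furniture and walls round the work are solid. World frame = base frame: x ahead of the robot, y to its left, z up, the work surface at z = 0. Lengths are in mm, angles in rad, forces in N, time in s.
With the tool pointing down it reaches from about 350 to 975 mm from the base axis. Payload 7.1 kg.
Tool frame: the origin (TCP) lies on the centre line of the jaws, within the pads' length; the fingertips stand 17 mm ahead of it and the grasp point (between the pads) lies 2 mm behind it (tip_extent is the distance from the TCP to the fingertips, in mm); z points along the fingers, y is the line along which they close (so a half turn about z gives the same grasp; the last joint's range is limited). The gripper opens to 88 mm and grips with 3 to 60 N. Pads are 20 mm wide; open, the fingers measure 115 mm over their backs; the gripper's body (75 mm by 178 mm) begins 61 mm behind the grasp point.
Start: joints at [1.232, 0.423, 1.63, -0, 1.089, -0.019], TCP at [196.454, 593.305, 239.675] pointing down, gripper open.
Joint ranges: [-3, 3], [-0.9, 2.11], [0.09, 2.58], [-1.31, 4.45], [0.11, 2.69], [-2.54, 2.54]. Speed limits (rad/s): [2.39, 2.39, 3.01, 3.14, 3.14, 3.14].

## Interface

Orientations are given as a rotation vector (axis times angle).
In Python, from workcell import get_obs, get_image, camera_model, close_job, look_for, outline_of, pinpoint, tip_extent gives the robot as it stands.
- The arm moves only by the shell command python3 -m jog 'ROWS'. ROWS is text: rows parted by semicolons, each of 7 numbers parted by spaces: the shift along the tool's x, y, z as a fraction of full scale, then the turn, a rotation vector about the tool's x, y, z as a fraction of full scale, then the closure, from -1 (fully open) to 1 (shut). A call has 1 to 8 rows; each row is the pose to reach, as a shift and turn from the pose commanded when the call began, along the tool's axes at that moment; what a row does not reach only later rows make up. Full scale, the value 1, is 0.2 m for a shift and 30 degrees for a turn. A row lasts 1/10 s, in which the tool goes at most 50 mm and 8.59 degrees, less where a joint would pass 70% of its speed; a pose out of reach is approached as far as the arm can. A call with a number of a shift or a turn outside -1 to 1 is refused whole. A call with a gripper value outside its range is refused whole. The fingers move at their own pace and stop on an object; the grip force is fixed at half the most. Time passes only in rows, so rows that repeat a pose let the fingers close. It gives the time, the measured TCP pose, the force, the opening and the grip force at its end, in the units of the state.
- get_obs(): the state, without advancing time (a new reading comes with each control period).
- get_image(name): name is "scene" or "top" or "wrist"; returns the picture (400x640x3 uint8, red, green, blue); there is no depth.
- camera_model(name): a dict with "fx", "fy", "cx", "cy" (pixels), "origin" and "orientation" of the camera in the world; the wrist camera has in their place "tool_from_camera" (4x4, takes a point from camera to tool coordinates, whose origin is the TCP and whose axes are the flange's). Camera axes: x right, y down, z forward; pixel columns grow to the right and rows downward; lengths in mm; the calibration is good to about 2 mm. A picture is of the moment at which its call begins: read the wrist's pose just before it. camera_model takes no time and is no camera call.
- close_job(): hands the job in; it is judged then, once.
Trained networks look in the newest picture that a camera, given by its name, has taken for a name from the list of things; names that differ only in an ending like _2 or _b are one class to them, and where a whole thing is asked for, a point or a joint stands for the part that bears it (a point fixed in the world has none). Each returns a list of dicts, best first, with "confidence" (0 to 1); they miss things now and then, are a little off and sometimes report something else, mostly with a low value. They report only what shows in the picture. A call takes as long as a camera call. They do not tell look-alikes from the thing itself.
- look_for(target, camera): "xyz" ([x, y, z] in mm, in the coordinates of the camera as it stood for that picture, good to about 4 mm: the middle of the surface that is visible of it).
- outline_of(target, camera): "mask" (400x640 bool, what is visible of it).
- pinpoint(target, camera): "xyz" ([x, y, z] in mm, in the coordinates of the camera as it stood for that picture, good to about 4 mm: a listed point, or the origin of a listed thing).
The state is a dict: "t": time; "qpos": joint angles; "qvel": joint speeds; "joint_torque": joint torques, N m; "ee_pos": TCP position; "orientation": TCP orientation; "ft_force": force on the tool from outside, world axes, zero at the start; "moment": the same for the moment, N m; "width": finger opening in mm; "grasp_force": force on a finger pad.
Only numpy, scipy, OpenCV 4.12 (cv2) and the standard library are available. Lean on these libraries where they do the work, as an engineer would, in place of code of your own. Each camera call takes 0.05 s, during which the arm holds its last target. There are 200 camera calls.

## Task

Turn the star-shaped bottle carousel by pushing at its edge, pocket by pocket between the guide pins, until its one narrow square notch faces the locking bolt itself (whose guide is clamped several degrees to one side or other of the base's centre line), with the bolt still drawn back. Then gently push the bolt by its handle fully home into the notch; if it stops early against the rim, do not force it but nudge the carousel and try again. Leave the carousel lying flat on its hub, take the gripper away and do not disturb the things standing around.

Things in the scene. Friction and masses are not known exactly. Their poses are not given: they have to be found in the camera images.
- base: fixed aluminium base: round plate, 208 mm diameter, 10 mm thick, with a tongue 74 mm wide along its own -y, to 190 mm from the centre. Origin: underside, on the hub axis; z up. Steel hub 40 mm diameter on the axis, top 43 mm above the table
- far_pin (a point): top of the guide pin across the carousel from the tongue. Three such fixed pins, 12 mm diameter, tops 46 mm above the table, stand 95 mm from the hub axis, 60, 180 (this one) and 300 degrees round from the base -y; a finger in a pocket cannot pass them, so the turning is done in strokes between them
- carousel: loose grey star disc, 170 mm diameter, 25 mm thick, 0.35 to 0.7 kg, flat on the base plate (underside 10, top 35 mm above the table) round the hub with 1.5 mm play all round; turns either way, stays where left. Origin: underside, on its axis, z up. Notch in its own -y; five wide pockets every 60 degrees from it
- pocket (a point): middle of the mouth, on the rim, of the pocket diametrically across from the notch (carousel +y). All five pockets are open above and outwards, with straight flanks, 44 mm wide at the rim (85 mm from the axis) and 34 mm at the bottom (62 mm from the axis), through the full thickness
- notch (a point): middle of the mouth of the narrow square notch in the carousel's rim, on the rim circle 85 mm from the axis, at half thickness. The notch is 15 mm wide, parallel-sided, from the rim in to 62 mm from the axis
- bolt (a joint): travel of the locking bolt in m towards the hub: 0 drawn back, 0.025 fully home (hard stop). 12 x 12 mm steel bar, nose bevelled 1.5 mm, 22.5 mm above the table; nose 91 mm from the hub axis at 0; stopped at 0.006 by the rim unless the notch faces it. No spring, slides with about 3 N; over 35 N on it or on the carousel is too rough
- mid_line (a point): point fixed on the base, on its centre line (-y), 158 mm from the hub axis, 45 mm above the table. Bolt, dark guide block (39 mm wide, 98 to 122 mm from the hub axis, 39 mm high) and handle point radially at the hub and are clamped as one, rigidly, up to 8 degrees round the hub to either side of this line: not measured, find it by touch or sight
- tongue_end (a point): middle of the tongue's outer end, on its top. The bolt's handle is an upright black post, 16 mm diameter, from 22 to 62 mm above the table, on the bolt's line, 158 mm from the hub axis at joint value 0 and nearer by the joint value; free on its outer side and both flanks; the tongue's top is at 10 mm
- vial: small glass vial, 22 mm diameter, 48 mm high, standing by the base; bystander, origin under its centre
- tape_roll: roll of paper tape 55 x 48 x 25 mm lying by the base; bystander, origin under its centre
- heat_block: black tube block 68 x 98 x 48 mm, on the right; bystander, origin under its centre
- timer: cream kitchen timer 26 x 62 x 46 mm, on the right; bystander, origin under its centre
Mind the look-alikes: they are no part of the job. Of the things shaped like the carousel, the grey one is meant.

How it is judged (in metres and radians):
On the way:
1. the notch is turned to the bolt (mouth within 16 mm of the base's centre line), the bolt still drawn back (x of notch in the frame of base between -0.016 and 0.016 m and y of notch in the frame of base below -0.075 m and value of joint bolt below 0.0065 m), for 0.2 s.
At the end, for the whole second after the job is handed in: the bolt is pushed in at least 22 of its 25 mm, in the narrow notch (whose mouth is within 16 mm of the base's centre line), the carousel at rest and flat on the base (raised under 3 mm, tilted under 0.04 rad) (x of notch in the frame of base between -0.016 and 0.016 m and y of notch in the frame of base below -0.075 m and z of carousel in the frame of base below 0.013 m and angle between carousel's own z axis and vertical below 0.04 rad and linear speed of carousel below 0.01 m/s and angular speed of carousel below 0.05 rad/s and value of joint bolt above 0.022 m); the robot touches nothing.
It fails at once if a finger presses on the bolt with more than 35 N (contact force between the fingers and bolt above 35 N).
It fails at once if a finger presses on the carousel with more than 35 N (contact force between the fingers and carousel above 35 N).
It fails at once if the vial, tape roll, tube block or timer is moved more than 25 mm (distance of any of vial, tape_roll, heat_block, timer from where it was at the start of the episode above 0.025 m).
It also fails if it takes over 67 s, if anything falls off the work surface, if the arm or the gripper's body presses on something with over 40 N, if the wrist force passes 120 N, or if a joint passes its speed limit or range.

## Working session

There is one attempt and no reset: what is moved stays moved. The work goes in short steps, Python scripts to look and compute and a shell command to move; the robot and the scene stay as the last step left them, time stands still between calls to the robot, and variables do not carry over. Pictures are saved under pics/ and viewed, at most 10 in all, crops included, and the job is handed in when it is done.

```bash
mkdir -p pics
cat > h.py <<'E'
import numpy as np,cv2
from workcell import *
from scipy.spatial.transform import Rotation as R
def T(cam):
    m=camera_model(cam)
    if cam=='wrist':
        o=get_obs();W=np.eye(4);W[:3,:3]=R.from_rotvec(o['orientation']).as_matrix();W[:3,3]=o['ee_pos']
        return W@np.array(m['tool_from_camera'])
    W=np.eye(4);q=np.array(m['orientation'],float)
    W[:3,:3]=q if q.shape==(3,3) else R.from_rotvec(q).as_matrix();W[:3,3]=m['origin'];return W
def w(M,p): return (M@np.r_[p,1])[:3]
def px(cam,p,M=None):
    m=camera_model(cam);M=T(cam) if M is None else M
    c=np.linalg.inv(M)@np.r_[p,1];return np.array([m['fx']*c[0]/c[2]+m['cx'],m['fy']*c[1]/c[2]+m['cy']])
def ray(cam,uv,z,M=None):
    m=camera_model(cam);M=T(cam) if M is None else M
    d=M[:3,:3]@np.array([(uv[0]-m['cx'])/m['fx'],(uv[1]-m['cy'])/m['fy'],1]);o=M[:3,3];return o+d*(z-o[2])/d[2]
def save(n,im): cv2.imwrite('pics/'+n,im[:,:,::-1])
E
python3 - <<'E'
from h import *
np.set_printoptions(precision=1,suppress=True)
print(camera_model('top'))
for c in ['top','scene']:
    im=get_image(c);save(c+'0.png',im)
    M=T(c)
    for t in ['base','far_pin','carousel','pocket','notch','mid_line','tongue_end','vial','tape_roll','heat_block','timer']:
        for r in pinpoint(t,c)[:3]:
            p=w(M,r['xyz']);print(c,t,round(r['confidence'],2),p,px(c,p,M))
o=get_obs();print(o['t'],o['ee_pos'],o['orientation'],R.from_rotvec(o['orientation']).as_matrix())
E
```

```text
{'fx': 390.56068300042426, 'fy': 390.56068300042426, 'cx': 321.7261043896293, 'cy': 206.49040745772177, 'origin': array([ 395.1, -108.4, 1053.1]), 'orientation': array([-2.2,  2.1, -0.2])}
top base 0.58 [519.1  37.7  -1.6] [263.4 231.6]
top far_pin 0.61 [500.2 134.3  44.1] [223.3 235.9]
top far_pin 0.5 [603.   41.5  24. ] [262.3 199.3]
top carousel 0.94 [ 726.5 -157.9    1.2] [336.7 159.6]
top carousel 0.87 [519.6  42.3  12.1] [261.  230.8]
top pocket 0.72 [601.4  41.2  23.9] [262.4 199.9]
top pocket 0.69 [ 643.6 -131.7   14. ] [327.  187.1]
top notch 0.92 [ 811.4 -181.3   16.4] [345.8 129.1]
top notch 0.85 [433.7  38.3  22.7] [260.3 263.1]
top mid_line 0.87 [ 542.7 -114.3   45. ] [319.8 221.8]
top tongue_end 0.77 [ 549.4 -146.3   13. ] [331.7 221.4]
top tongue_end 0.42 [518.3  39.1   0.6] [262.8 231.8]
top vial 0.65 [611.4 175.7   4.9] [214.2 196.5]
top tape_roll 0.7 [460.3 182.5  -1.7] [208.2 252.2]
top tape_roll 0.49 [ 453.8 -417.8    3.9] [432.4 259.6]
top heat_block 0.69 [ 621.  -405.7    7.4] [426.5 198.1]
top timer 0.56 [ 454.2 -417.7    3.6] [432.3 259.5]
scene base 0.63 [512.   40.6  -1.1] [258.5 215.9]
scene far_pin 0.62 [499.5 131.7  42.7] [227.4 194.9]
scene carousel 0.88 [519.6  38.7   9.2] [260.5 211.7]
scene pocket 0.92 [ 647.  -133.    17.4] [338.8 204.7]
scene pocket 0.89 [601.6  41.5  19.9] [277.1 192.8]
scene notch 0.88 [428.6  39.4  21. ] [238.  227.3]
scene notch 0.67 [ 809.  -176.1   12.3] [377.5 182.1]
scene mid_line 0.8 [ 547.2 -110.9   45.4] [313.  213.9]
scene tongue_end 0.8 [ 549.6 -147.    11.2] [325.4 228.3]
scene vial 0.54 [611.1 168.3  -6.8] [244.9 185.4]
scene tape_roll 0.66 [461.5 180.7  -0.5] [206.6 209. ]
scene heat_block 0.88 [ 623.  -403.6   -0.7] [430.1 250.6]
scene timer 0.63 [ 450.9 -423.9   -0.7] [413.3 302. ]
1.2 [196.4 593.3 239.7] [-0.5 -3.1  0. ] [[-0.9  0.3 -0. ]
 [ 0.3  0.9 -0. ]
 [ 0.  -0.  -1. ]]
```

```bash
python3 -c "
import cv2
print(1)"; ls pics
```

```text
1
scene0.png
top0.png
```

```bash
python3 -c "
import cv2
i=cv2.imread('pics/top0.png');c=i[110:290,190:390];cv2.imwrite('pics/c0.png',cv2.resize(c,(666,600),interpolation=cv2.INTER_CUBIC))"
```

```text
(no output)
```

View pics/c0.png

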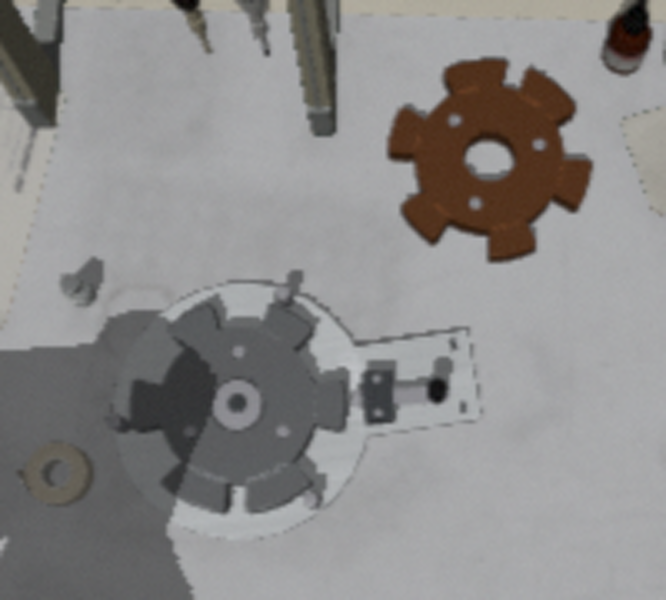

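View pics/scene0.png

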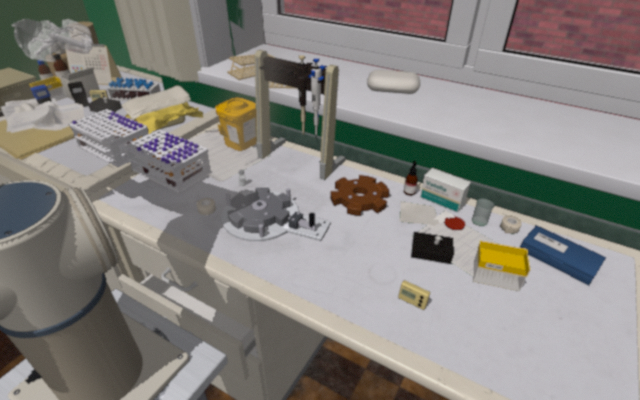

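The grey carousel on the plate is at top px (261,231), or crop (237,403). A brown look-alike lies loose at top px (337,160). Only the grey one fits the description, and it is the one on the base, with its notch pointing down in the image (world -x). Next I'll get a wrist view for accuracy.

```bash
cat >> h.py <<'E'
def goal(x,y,z,yaw):
    "remaining shift (tool axes, fraction) and z turn (fraction) to TCP xyz with tool x axis at yaw deg"
    o=get_obs();M=R.from_rotvec(o['orientation']).as_matrix()
    d=M.T@(np.array([x,y,z])-o['ee_pos'])/200
    cur=np.degrees(np.arctan2(M[1,0],M[0,0]));dy=-((yaw-cur+180)%360-180)
    print('pos',o['ee_pos'].round(1),'yaw',cur.round(2),'tilt',(M.T@[0,0,-1]).round(4),'shift',d.round(3),'turn',(dy/30).round(3),'t',o['t'],'q6',round(o['qpos'][5],2),'F',np.round(o['ft_force'],1))
E
python3 -c "
from h import *
print(np.round(camera_model('wrist')['tool_from_camera'],2),camera_model('wrist')['fx'])
goal(518,39,300,90)"
```

```text
[[   0.     -0.96   -0.27   73.53]
 [   1.      0.     -0.      1.1 ]
 [   0.     -0.27    0.96 -144.46]
 [   0.      0.      0.      1.  ]] 302.06681278642753
pos [196.4 593.3 239.7] yaw 161.68 tilt [-0.  0.  1.] shift [-2.398 -2.126 -0.302] turn 2.389 t 1.2 q6 -0.02 F [-0.7 -1.  -0.4]
```

```bash
python3 -m jog '-1 -0.9 -0.15 0 0 0.8 1;-1 -0.9 -0.15 0 0 0.8 1;-1 -0.9 -0.15 0 0 0.8 1;-1 -0.9 -0.15 0 0 0.8 1;-1 -0.9 -0.15 0 0 0.8 1;-1 -0.9 -0.15 0 0 0.8 1;-1 -0.9 -0.15 0 0 0.8 1;-1 -0.9 -0.15 0 0 0.8 1'; python3 -c "
from h import *
goal(518,39,270,90)"
```

```text
t: 2.0
ee_pos: [329.9, 359.8, 269.9]
orientation: [1.136, 2.929, 0.001]
ft_force: [-0.7, 0.6, 0.2]
width: 27.4
grasp_force: 0.0
pos [329.9 359.8 269.9] yaw 137.6 tilt [-3.e-04 -8.e-04  1.e+00] shift [-1.776e+00 -5.500e-01 -1.000e-03] turn 1.587 t 2.0 q6 -0.03 F [-0.7  0.6  0.2]
```

```bash
python3 -m jog '-1 -0.31 0 0 0 0.8 1;-1 -0.31 0 0 0 0.8 1;-1 -0.31 0 0 0 0.8 1;-1 -0.31 0 0 0 0.8 1;-1 -0.31 0 0 0 0.8 1;-1 -0.31 0 0 0 0.8 1;-1 -0.31 0 0 0 0.8 1'; python3 -c "
from h import *
goal(518,39,270,90)"
```

```text
t: 2.7
ee_pos: [435.4, 180.4, 269.4]
orientation: [-1.717, -2.63, 0.0]
ft_force: [0.3, 0.1, 0.1]
width: 0.5
grasp_force: 0.0
pos [435.4 180.4 269.4] yaw 113.74 tilt [-6.e-04  5.e-04  1.e+00] shift [-0.814  0.094 -0.003] turn 0.791 t 2.7 q6 -0.05 F [0.3 0.1 0.1]
```

```bash
python3 -m jog '-.81 0.09 0 0 0 0.79 1;-.81 0.09 0 0 0 0.79 1;-.81 0.09 0 0 0 0.79 1;-.81 0.09 0 0 0 0.79 1;-.81 0.09 0 0 0 0.79 1;-.81 0.09 0 0 0 0.79 1'
cat > look.py <<'E'
from h import *
import sys
np.set_printoptions(precision=1,suppress=True)
goal(518,39,270,90)
M=T('wrist');im=get_image('wrist');n=sys.argv[1];save(n,im)
for t in sys.argv[2:]:
    for r in pinpoint(t,'wrist')[:3]:
        p=w(M,r['xyz']);print(t,round(r['confidence'],2),p,px('wrist',p,M))
E
python3 look.py w1.png base far_pin carousel pocket notch mid_line tongue_end vial tape_roll
```

```text
t: 3.3
ee_pos: [516.5, 39.8, 269.3]
orientation: [-2.218, -2.223, 0.001]
ft_force: [0.8, 1.2, 0.2]
width: 0.3
grasp_force: 0.0
pos [516.5  39.8 269.3] yaw 90.12 tilt [-0.  0.  1.] shift [-0.  0. -0.] turn 0.004 t 3.3 q6 0.05 F [0.8 1.2 0.2]
base 0.85 [518.2  38.6  -0.8] [317.8 167.8]
far_pin 0.71 [500.2 129.1  48. ] [302.6  97.9]
carousel 0.9 [518.6  39.   11.8] [318.2 169.2]
carousel 0.75 [ 729.9 -156.6    0.6] [453.2 292. ]
notch 0.62 [431.4  36.4  22.9] [251.9 172.5]
vial 0.72 [607.7 174.1  -0.7] [388.8  62.4]
vial 0.47 [500.  129.1  48.9] [302.4  97.9]
tape_roll 0.68 [457.  185.3   1.7] [269.3  52.1]
```

View pics/w1.png

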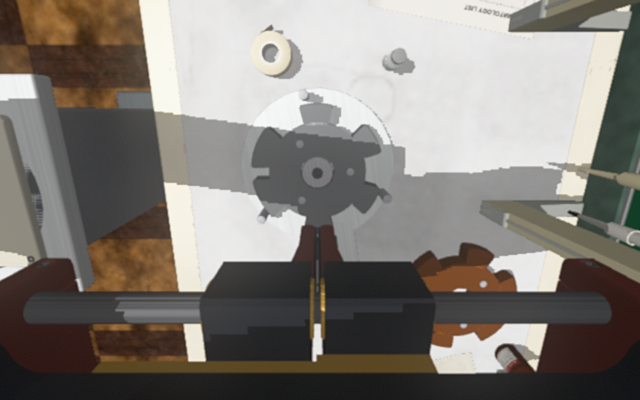

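```bash
python3 -m jog '0 0.378 0.3 0 0 1 1;0 0.378 0.3 0 0 1 1;0 0.378 0.3 0 0 1 1;0 0.378 0.3 0 0 1 1' >/dev/null;python3 -m jog '0 0 0.2 0 0 1 1;0 0 0.2 0 0 1 1;0 0 0.2 0 0 1 1;0 0 0.2 0 0 1 1' >/dev/null;python3 -m jog '0 0 0.2 0 0 0.98 1;0 0 0.2 0 0 0.98 1;0 0 0.2 0 0 0.98 1;0 0 0.2 0 0 0.98 1;0 0 0.2 0 0 0.98 1'; python3 -c "
from h import *
goal(592.3,40.6,73,1.3)"; python3 look.py w2.png carousel pocket notch far_pin
```

```text
t: 5.1
ee_pos: [593.0, 37.8, 129.5]
orientation: [3.142, 0.015, -0.0]
ft_force: [-0.3, -0.1, -0.0]
width: 0.5
grasp_force: 0.0
pos [593.   37.8 129.5] yaw 0.54 tilt [2.e-04 0.e+00 1.e+00] shift [-0.003 -0.014  0.283] turn -0.025 t 5.1 q6 1.6 F [-0.3 -0.1 -0. ]
pos [593.   37.8 129.5] yaw 0.54 tilt [0. 0. 1.] shift [-0.4 -0.  -0.7] turn -2.982 t 5.1 q6 1.6 F [-0.3 -0.1 -0. ]
carousel 0.61 [ 730.1 -155.6   -1.6] [553.9  34.7]
notch 0.75 [432.2  35.4  20.3] [318.5 351.1]
```

View pics/w2.png

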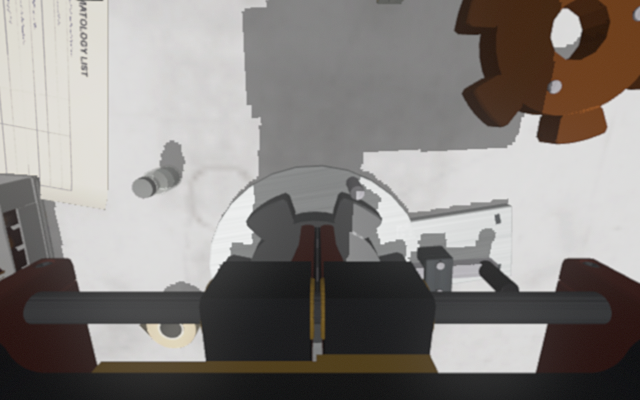

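The wrist view shows the closed fingers (px 300–337) over the pocket (px about 278–342). They sit about 4–5 mm off its middle, so I correct for that and descend.

```bash
python3 -m jog '0 -0.02 0.1 0 0 -0.06 1;0 -0.02 0.25 0 0 -0.06 1;0 -0.02 0.35 0 0 -0.06 1;0 -0.02 0.4 0 0 -0.06 1;0 -0.02 0.44 0 0 -0.06 1;0 -0.02 0.48 0 0 -0.06 1;0 -0.02 0.48 0 0 -0.06 1'
python3 - <<'E'
from h import *
c=np.array([518.3,38.8])
goal(592.3,41.8,33,2.3)
# arc of 28 deg in 8 rows, tool axes at start yaw a0
def arc(d,n,r=74):
    for k in range(1,n+1):
        a=np.radians(d*k/n)
        # tool x radial out, tool y = -tangential(ccw)
        print('%.3f %.3f 0 0 0 %.3f 1;'%(r*(np.cos(a)-1)/200,-r*np.sin(a)/200,-np.degrees(a)/30),end='')
    print()
arc(28,8)
E
```

```text
t: 6.05
ee_pos: [592.8, 41.9, 33.3]
orientation: [3.141, 0.065, -0.001]
ft_force: [0.0, 0.1, 0.1]
width: 0.4
grasp_force: 0.0
pos [592.8  41.9  33.3] yaw 2.39 tilt [6.e-04 0.e+00 1.e+00] shift [-0.002  0.     0.001] turn 0.003 t 6.05 q6 1.58 F [0.  0.1 0.1]
-0.001 -0.023 0 0 0 -0.117 1;-0.003 -0.045 0 0 0 -0.233 1;-0.006 -0.067 0 0 0 -0.350 1;-0.011 -0.090 0 0 0 -0.467 1;-0.017 -0.111 0 0 0 -0.583 1;-0.025 -0.133 0 0 0 -0.700 1;-0.033 -0.153 0 0 0 -0.817 1;-0.043 -0.174 0 0 0 -0.933 1;
```

```bash
python3 -m jog '0 -0.012 0 0 0 -0.058 1;-0.001 -0.023 0 0 0 -0.117 1;-0.002 -0.034 0 0 0 -0.175 1;-0.003 -0.045 0 0 0 -0.233 1;-0.005 -0.056 0 0 0 -0.292 1;-0.006 -0.067 0 0 0 -0.350 1;-0.009 -0.078 0 0 0 -0.408 1;-0.011 -0.090 0 0 0 -0.467 1'
```

```text
t: 6.85
ee_pos: [590.3, 59.7, 33.9]
orientation: [3.109, 0.452, 0.001]
ft_force: [1.0, -3.0, 2.9]
width: 0.7
grasp_force: 1.7
```

Contact force is low, about 3 N, so I continue in two 28° arcs.

```bash
python3 -m jog '-0.001 -0.023 0 0 0 -0.117 1;-0.003 -0.045 0 0 0 -0.233 1;-0.006 -0.067 0 0 0 -0.350 1;-0.011 -0.090 0 0 0 -0.467 1;-0.017 -0.111 0 0 0 -0.583 1;-0.025 -0.133 0 0 0 -0.700 1;-0.033 -0.153 0 0 0 -0.817 1;-0.043 -0.174 0 0 0 -0.933 1'; python3 -c "
from h import *
goal(518.3,38.8,33,45)"; python3 -m jog '-0.001 -0.023 0 0 0 -0.117 1;-0.003 -0.045 0 0 0 -0.233 1;-0.006 -0.067 0 0 0 -0.350 1;-0.011 -0.090 0 0 0 -0.467 1;-0.017 -0.111 0 0 0 -0.583 1;-0.025 -0.133 0 0 0 -0.700 1;-0.033 -0.153 0 0 0 -0.817 1;-0.043 -0.174 0 0 0 -0.933 1'; python3 -c "
from h import *
goal(518.3,38.8,33,45)"
```

```text
t: 7.65
ee_pos: [572.7, 91.1, 34.0]
orientation: [2.906, 1.192, 0.003]
ft_force: [1.9, -2.3, 2.3]
width: 0.6
grasp_force: 1.6
pos [572.7  91.1  34. ] yaw 44.59 tilt [-0.0014 -0.001   1.    ] shift [-0.377 -0.005  0.004] turn -0.014 t 7.65 q6 0.93 F [ 1.9 -2.3  2.3]
t: 8.45
ee_pos: [542.7, 110.6, 34.0]
orientation: [2.532, 1.859, 0.005]
ft_force: [3.3, 1.2, 0.2]
width: 0.4
grasp_force: 1.4
pos [542.7 110.6  34. ] yaw 72.57 tilt [-0.0021 -0.0025  1.    ] shift [-0.379 -0.009  0.004] turn 0.919 t 8.45 q6 0.48 F [3.3 1.2 0.2]
```

```bash
python3 -m jog '0 0 -0.2 0 0 0 1;0 0 -0.4 0 0 0 1;0 0 -0.8 0 0 0 1;0 0 -0.8 0 0 0 1'; python3 -c "
from h import *
goal(545,-115,195,100)"
```

```text
t: 8.85
ee_pos: [542.0, 110.3, 196.7]
orientation: [2.534, 1.856, 0.004]
ft_force: [0.1, 1.2, 0.2]
width: 0.4
grasp_force: 0.0
pos [542.  110.3 196.7] yaw 72.44 tilt [-0.0018 -0.002   1.    ] shift [-1.07   0.354  0.007] turn -0.919 t 8.85 q6 0.48 F [0.1 1.2 0.2]
```

```bash
python3 -m jog '-1 0.35 0.01 0 0 -0.92 1;-1 0.35 0.01 0 0 -0.92 1;-1 0.35 0.01 0 0 -0.92 1;-1 0.35 0.01 0 0 -0.92 1;-1 0.35 0.01 0 0 -0.92 1;-1 0.35 0.01 0 0 -0.92 1;-1 0.35 0.01 0 0 -0.92 1'>/dev/null; python3 look.py w3.png base far_pin carousel pocket notch mid_line tongue_end
```

```text
pos [ 547.1 -101.9  191.3] yaw 99.92 tilt [-0.  0.  1.] shift [ 0.7 -0.  -0.4] turn 0.331 t 9.55 q6 -0.38 F [-0.9  0.2 -0.1]
base 0.77 [517.6  39.3  -2.9] [311.7  40.1]
carousel 0.95 [ 728.9 -156.2    2.3] [457.1 248.5]
pocket 0.96 [ 645.  -131.9   11.1] [396.1 221.1]
notch 0.92 [481.1 -37.7  20.1] [262.6 111. ]
notch 0.58 [ 807.6 -177.8   13.4] [519.1 279.1]
mid_line 0.6 [ 543.7 -115.6   44.6] [310.5 201.3]
tongue_end 0.63 [ 550.5 -148.8    9.4] [312.2 220.8]
```

View pics/w3.png

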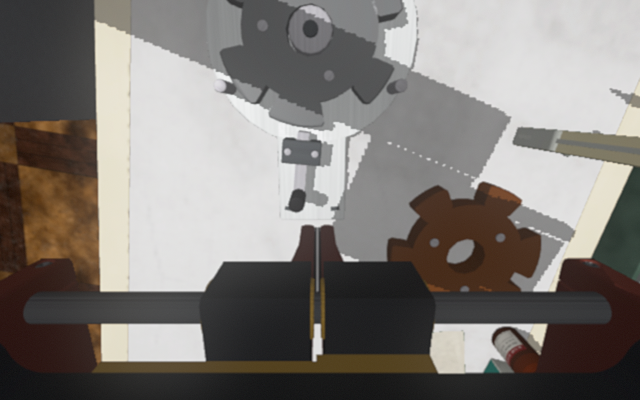

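```bash
cat > ov.py <<'E'
from h import *
import sys
def pol(c,r,a,z): a=np.radians(a);return [c[0]+r*np.cos(a),c[1]+r*np.sin(a),z]
def overlay(n,out,M,c,phis,x0,y0,ww,hh,s):
    im=cv2.imread('pics/'+n)[y0:y0+hh,x0:x0+ww];im=cv2.resize(im,None,fx=s,fy=s,interpolation=cv2.INTER_CUBIC)
    f=lambda p:tuple(int(v) for v in (px('wrist',p,M)-[x0,y0]+.5)*s)
    for col,ph in zip([(0,0,255),(0,255,0),(255,0,0)],phis):
        cv2.circle(im,f(pol(c,158,ph,62)),4,col,2)
        cv2.line(im,f(pol(c,122,ph,39)),f(pol(c,98,ph,39)),col,1)
        cv2.line(im,f(pol(c,91,ph,28)),f(pol(c,97,ph,28)),col,1)
    cv2.circle(im,f([c[0],c[1],43]),4,(0,255,255),1)
    cv2.imwrite('pics/'+out,im)
E
python3 - <<'E'
from ov import *
M=T('wrist');c=np.array([518.3,38.8])
print(px('wrist',[*c,43],M))
overlay('w3.png','w3o.png',M,c,[-88,-80,-72],200,0,220,230,2.6)
E
```

```text
[310.96849438  29.32571052]
```

View pics/w3o.png

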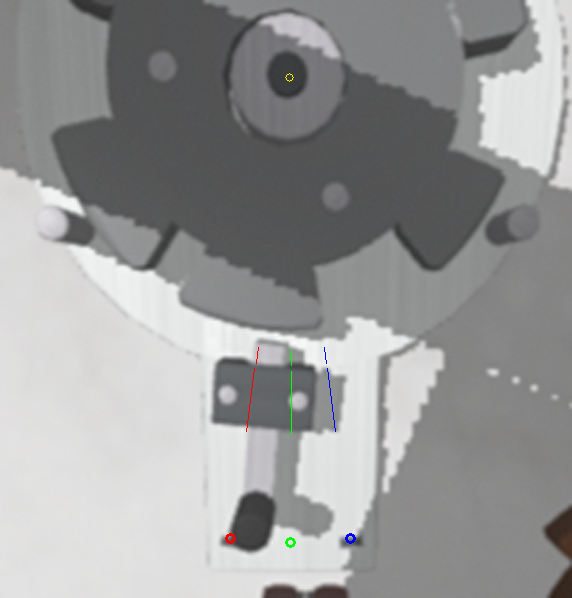

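Hub projection fits. The guide and handle sit at about -85.6° in world angle, roughly 6° off the centre line. The notch mouth is at crop (168,282), about 244°, so it needs about 30° more CCW. I'll use the next pocket, at about 4°.

```bash
python3 - <<'E'
from ov import *
M=T('wrist');c=np.array([518.3,38.8])
for uv in [(264.6,108.5),(257.7,102),(270,112.5)]:
    p=ray('wrist',uv,35,M)[:2]-c;print(np.degrees(np.arctan2(p[1],p[0]))%360,np.hypot(*p))
for uv,z in [((301.2,152.7),39),((296.5,206),62),((303.5,132),28.5)]:
    p=ray('wrist',uv,z,M)[:2]-c;print(np.degrees(np.arctan2(p[1],p[0]))%360,np.hypot(*p))
E
python3 -m jog '0.67 0.35 0.1 0 0 1 1;0.67 0.35 0.1 0 0 1 1;0.67 0.35 0.1 0 0 1 1;0.67 0.35 0.1 0 0 1 1' >/dev/null; python3 -m jog '0 0 0 0 0 1 1;0 0 0 0 0 1 1;0 0 0 0 0 1 1;0 0 0 0 0 1 1' >/dev/null;python3 -m jog '0 0 0 0 0 1 1;0 0 0 0 0 1 1;0 0 0 0 0 1 1;0 0 0 0 0 1 1' >/dev/null; python3 -c "
from h import *
goal(592.1,44,60,4)"
```

```text
245.9625063150768 80.12080548931463
239.7673569905518 79.18559009719442
250.3913681590044 80.60776218391715
274.6423241776689 108.58201356648947
274.8295320922363 156.35417884162538
274.78361220830647 89.22340388019805
pos [593.3  42.2 171.7] yaw 9.69 tilt [1.e-04 1.e-04 1.e+00] shift [-0.004 -0.01   0.558] turn 0.19 t 11.15 q6 1.45 F [ 0.8  0.5 -1. ]
```

```bash
python3 -m jog '-0.004 -0.015 0.2 0 0 0.16 1;-0.004 -0.015 0.4 0 0 0.16 1;-0.004 -0.015 0.5 0 0 0.16 1;-0.004 -0.015 0.57 0 0 0.16 1;-0.004 -0.015 0.61 0 0 0.16 1;-0.004 -0.015 0.65 0 0 0.16 1;-0.004 -0.015 0.69 0 0 0.16 1;-0.004 -0.015 0.69 0 0 0.16 1'; python3 -c "
from h import *
goal(592.0,45.2,33,5)"
```

```text
t: 11.95
ee_pos: [591.9, 44.7, 33.3]
orientation: [-3.138, -0.142, 0.001]
ft_force: [-0.1, 0.4, -0.1]
width: 0.7
grasp_force: 0.0
pos [591.9  44.7  33.3] yaw 5.17 tilt [4.e-04 0.e+00 1.e+00] shift [ 0.001 -0.002  0.002] turn 0.006 t 11.95 q6 1.54 F [-0.1  0.4 -0.1]
```

```bash
python3 -m jog '-0.001 -0.023 0 0 0 -0.117 1;-0.003 -0.045 0 0 0 -0.233 1;-0.006 -0.067 0 0 0 -0.350 1;-0.011 -0.090 0 0 0 -0.467 1;-0.017 -0.111 0 0 0 -0.583 1;-0.025 -0.133 0 0 0 -0.700 1;-0.033 -0.153 0 0 0 -0.817 1;-0.043 -0.174 0 0 0 -0.933 1'; python3 -m jog '0 -0.012 0 0 0 -0.058 1;-0.001 -0.023 0 0 0 -0.117 1;-0.002 -0.034 0 0 0 -0.175 1;-0.003 -0.043 0 0 0 -0.233 1;-0.003 -0.043 0 0 0 -0.233 1';python3 -c "
from h import *
goal(518.3,38.8,33,5)
o=get_obs()['ee_pos'];print(np.degrees(np.arctan2(o[1]-38.8,o[0]-518.3)))"
```

```text
t: 12.75
ee_pos: [581.6, 78.7, 34.7]
orientation: [3.009, 0.9, 0.005]
ft_force: [1.5, -1.2, -1.4]
width: 0.6
grasp_force: 0.9
t: 13.25
ee_pos: [575.5, 85.6, 34.0]
orientation: [2.95, 1.08, 0.001]
ft_force: [3.5, -1.7, 2.2]
width: 0.2
grasp_force: 1.7
pos [575.5  85.6  34. ] yaw 40.21 tilt [-8.e-04 -6.e-04  1.e+00] shift [-0.369 -0.006  0.005] turn 1.174 t 13.25 q6 1.0 F [ 3.5 -1.7  2.2]
39.27010710399611
```

```bash
python3 -m jog '0 0.01 0 0 0 0 1;0 0.01 -0.2 0 0 0 1;0 0.01 -0.5 0 0 0 1;0 0.01 -0.78 0 0 0 1;0 0.01 -0.78 0 0 0 1' >/dev/null; python3 -c "
from h import *
goal(546,-105,191,100)"
```

```text
pos [577.6  84.1 194. ] yaw 40.11 tilt [-0.0037 -0.0021  1.    ] shift [-0.73   0.621  0.014] turn -1.996 t 13.75 q6 0.99 F [ 0.7 -0.2 -0.2]
```

```bash
python3 -m jog '-0.73 0.62 0 0 0 -1 1;-0.73 0.62 0 0 0 -1 1;-0.73 0.62 0 0 0 -1 1;-0.73 0.62 0 0 0 -1 1;-0.73 0.62 0 0 0 -1 1' >/dev/null;python3 -m jog '0 0 0 0 0 -1 1;0 0 0 0 0 -1 1;0 0 0 0 0 -1 1;0 0 0 0 0 -1 1;0 0 0 0 0 -1 1' >/dev/null; python3 look.py w4.png carousel notch mid_line
python3 - <<'E'
from ov import *
M=T('wrist');c=np.array([518.3,38.8])
overlay('w4.png','w4o.png',M,c,[-85.3,-85.3,-85.3],240,0,150,150,4)
np.save('M4.npy',M)
E
```

```text
pos [ 543.9 -104.   189. ] yaw 100.11 tilt [-0.  0.  1.] shift [ 0.7 -0.  -0.4] turn 0.337 t 14.75 q6 -0.39 F [ 0.7 -0.8 -0. ]
carousel 0.9 [ 728.9 -154.7    1. ] [461.1 247.2]
notch 0.77 [519.9 -46.2  23.2] [303.1 125.2]
notch 0.66 [ 806.1 -175.3   14.3] [523.6 278.3]
mid_line 0.64 [ 546.3 -119.    47.5] [316.3 205.1]
```

View pics/w4o.png

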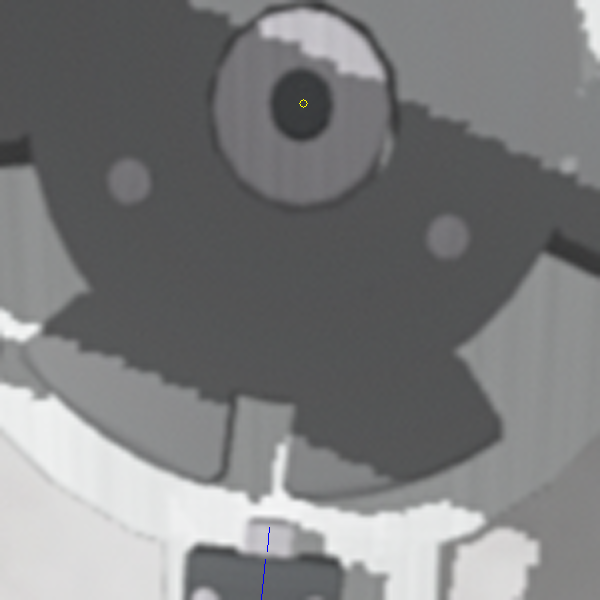

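Run:
```python
from ov import *
M=np.load('M4.npy');c=np.array([518.3,38.8])
def A(u,v,z):
    p=ray('wrist',(240+u/4-.5,v/4-.5),z,M)[:2]-c;return (np.degrees(np.arctan2(p[1],p[0]))%360).round(2),np.hypot(*p).round(1)
for n,u,v,z in [('L in',231,402,35),('R in',295,405,35),('L out',218,470,35),('R out',287,480,35),('noseL',247,535,28.5),('noseR',294,545,28.5),('hub',303,104,43),('holeL',130,181,35),('holeR',447,238,35)]: print(n,A(u,v,z))
im=cv2.imread('pics/w4.png')[85:165,270:340];cv2.imwrite('pics/w4z.png',cv2.resize(im,None,fx=8,fy=7.5,interpolation=cv2.INTER_CUBIC)[:600])
```

```text
L in (np.float64(264.38), np.float64(63.5))
R in (np.float64(278.15), np.float64(61.8))
L out (np.float64(265.06), np.float64(79.4))
R out (np.float64(277.13), np.float64(79.1))
noseL (np.float64(271.35), np.float64(93.5))
noseR (np.float64(278.55), np.float64(94.9))
hub (np.float64(222.75), np.float64(0.1))
holeL (np.float64(209.29), np.float64(41.4))
holeR (np.float64(332.15), np.float64(41.4))
```

View pics/w4z.png

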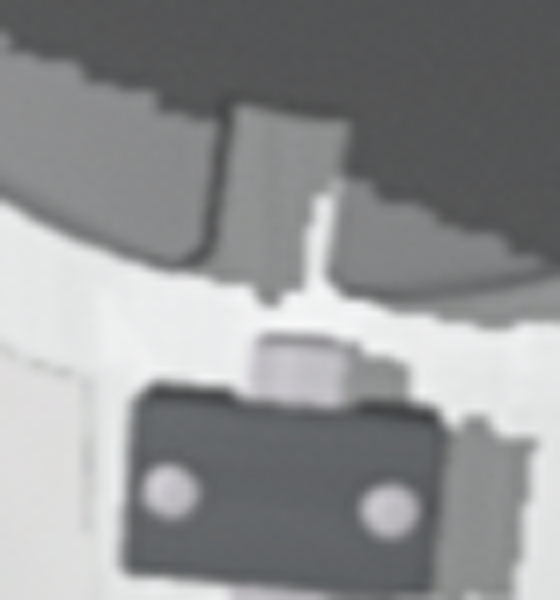

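The notch is at about 271.0° and the bolt at about 274.8°. The notch needs roughly 3.8° more.

```bash
python3 -c "
from h import *
goal(580.4,79.1,100,33)"; python3 -m jog '0.85 0.34 0 0 0 1 1;0.85 0.34 0 0 0 1 1;0.85 0.34 0 0 0 1 1;0.85 0.34 0 0 0 1 1;0.85 0.34 0 0 0 1 1' >/dev/null;python3 -m jog '0 0 0.3 0 0 1 1;0 0 0.3 0 0 1 1;0 0 0.3 0 0 1 1;0 0 0.3 0 0 1 1;0 0 0.3 0 0 1 1' >/dev/null; python3 -c "
from h import *
goal(580.4,79.1,33,33)"
```

```text
pos [ 544.5 -104.6  189.4] yaw 100.04 tilt [-4.e-04  8.e-04  1.e+00] shift [0.873 0.337 0.447] turn 2.235 t 14.95 q6 -0.39 F [ 0.2 -0.7  0.9]
pos [581.4  73.6 129.3] yaw 40.1 tilt [9.e-04 5.e-04 1.e+00] shift [ 0.014 -0.024  0.482] turn 0.237 t 15.95 q6 0.98 F [0.6 0.4 0.1]
```

```bash
python3 -m jog '0.014 -0.024 0.1 0 0 0.237 1;0.014 -0.024 0.2 0 0 0.237 1;0.014 -0.024 0.3 0 0 0.237 1;0.014 -0.024 0.38 0 0 0.237 1;0.014 -0.024 0.42 0 0 0.237 1;0.014 -0.024 0.45 0 0 0.237 1;0.014 -0.024 0.48 0 0 0.237 1;0.014 -0.024 0.48 0 0 0.237 1' > /dev/null; python3 -c "
from h import *
goal(580.4,79.1,33,33)
def arc(d,n,r=74):
    for k in range(1,n+1):
        a=np.radians(d*k/n)
        print('%.3f %.3f 0 0 0 %.3f 1;'%(r*(np.cos(a)-1)/200,-r*np.sin(a)/200,-np.degrees(a)/30),end='')
arc(10.4,8)
o=get_obs()['ee_pos'];print(np.degrees(np.arctan2(o[1]-38.8,o[0]-518.3)))"
```

```text
pos [580.7  79.7  33.4] yaw 33.05 tilt [4.e-04 2.e-04 1.e+00] shift [-0.003  0.002  0.002] turn 0.002 t 16.75 q6 1.11 F [-0.5 -0.5 -0.2]
-0.000 -0.008 0 0 0 -0.043 1;-0.000 -0.017 0 0 0 -0.087 1;-0.001 -0.025 0 0 0 -0.130 1;-0.002 -0.034 0 0 0 -0.173 1;-0.002 -0.042 0 0 0 -0.217 1;-0.003 -0.050 0 0 0 -0.260 1;-0.005 -0.059 0 0 0 -0.303 1;-0.006 -0.067 0 0 0 -0.347 1;33.27082274214426
```

```bash
python3 -m jog '0 -0.008 0 0 0 -0.043 1;0 -0.017 0 0 0 -0.087 1;-0.001 -0.025 0 0 0 -0.130 1;-0.002 -0.034 0 0 0 -0.173 1;-0.002 -0.042 0 0 0 -0.217 1;-0.003 -0.050 0 0 0 -0.260 1;-0.005 -0.059 0 0 0 -0.303 1;-0.006 -0.065 0 0 0 -0.347 1';python3 -m jog '0 0 0 0 0 0 1;0 0 0 0 0 0 1'; python3 -c "
from h import *
o=get_obs()['ee_pos'];print(np.degrees(np.arctan2(o[1]-38.8,o[0]-518.3)))"
```

```text
t: 17.55
ee_pos: [572.9, 89.9, 33.9]
orientation: [2.917, 1.166, 0.001]
ft_force: [0.8, -3.6, 1.4]
width: 0.6
grasp_force: 1.6
t: 17.75
ee_pos: [572.8, 90.0, 33.8]
orientation: [2.919, 1.163, 0.0]
ft_force: [1.0, -2.2, 1.8]
width: 0.4
grasp_force: 1.2
43.2201906321554
```

```bash
python3 -m jog '0 0.01 0 0 0 0 1;0 0.01 -0.2 0 0 0 1;0 0.01 -0.5 0 0 0 1;0 0.01 -0.78 0 0 0 1;0 0.01 -0.78 0 0 0 1' >/dev/null; python3 -m jog '-0.8 0.57 0 0 0 -0.95 1;-0.8 0.57 0 0 0 -0.95 1;-0.8 0.57 0 0 0 -0.95 1;-0.8 0.57 0 0 0 -0.95 1;-0.8 0.57 0 0 0 -0.95 1' >/dev/null;python3 -m jog '0 0 0 0 0 -0.95 1;0 0 0 0 0 -0.95 1;0 0 0 0 0 -0.95 1;0 0 0 0 0 -0.95 1;0 0 0 0 0 -0.95 1' >/dev/null; python3 look.py w5.png notch notch
python3 - <<'E'
from ov import *
M=T('wrist');c=np.array([518.3,38.8]);np.save('M5.npy',M)
m=camera_model('wrist')
def unwrap(n,M):
    g=cv2.imread('pics/'+n,0);a=np.arange(200,345,.1);out=[]
    r=np.arange(38,45,.5)
    P=np.array([[px('wrist',[c[0]+rr*np.cos(np.radians(t)),c[1]+rr*np.sin(np.radians(t)),35],M) for t in a] for rr in r],np.float32)
    return a,cv2.remap(g,P[...,0],P[...,1],cv2.INTER_LINEAR)
for n,f in [('w4.png','M4.npy'),('w5.png','M5.npy')]:
    a,u=unwrap(n,np.load(f));s=u[4:11].mean(0);s=s-cv2.blur(s[None].astype(np.float32),(301,1))[0]
    for lo,hi in [(200,225),(322,345)]:
        k=(a>=lo)&(a<hi);ww=np.clip(s[k]-0.5*s[k].max(),0,None);print(n,(a[k]*ww).sum()/ww.sum(),s[k].max())
cv2.imwrite('pics/w5z.png',cv2.resize(cv2.imread('pics/w5.png')[85:165,270:340],None,fx=8,fy=7.5,interpolation=cv2.INTER_CUBIC)[:600])
goal(518.3+187*np.cos(np.radians(274.7)),38.8+187*np.sin(np.radians(274.7)),100,94.7)
E
```

```text
pos [ 536.2 -103.4  189.4] yaw 100.42 tilt [-0.  0.  1.] shift [ 0.7  0.  -0.4] turn 0.347 t 19.25 q6 -0.39 F [-0.2 -0.6  0.8]
notch 0.98 [ 805.6 -178.3   12.3] [525.6 281.5]
notch 0.84 [522.1 -44.5  17.7] [313.1 125.4]
notch 0.98 [ 805.6 -178.3   12.3] [525.6 281.5]
notch 0.84 [522.1 -44.5  17.7] [313.1 125.4]Traceback (most recent call last):
  File "<stdin>", line 10, in <module>
  File "<stdin>", line 7, in unwrap
  File "h.py", line 13, in px
    m=camera_model(cam);M=T(cam) if M is None else M
ValueError: time passes only in moves, steps and waits
```

```bash
sed -i 's/^def T(cam)/import functools\ncamera_model=functools.lru_cache(None)(camera_model)\ndef T(cam)/' h.py
python3 - <<'E'
from ov import *
c=np.array([518.3,38.8])
def unwrap(n,M):
    g=cv2.imread('pics/'+n,0);a=np.arange(200,345,.1);r=np.arange(38,45,.5)
    P=np.array([[px('wrist',[c[0]+rr*np.cos(np.radians(t)),c[1]+rr*np.sin(np.radians(t)),35],M) for t in a] for rr in r],np.float32)
    return a,cv2.remap(g,P[...,0],P[...,1],cv2.INTER_LINEAR)
for n,f in [('w4.png','M4.npy'),('w5.png','M5.npy')]:
    a,u=unwrap(n,np.load(f));s=u[4:11].mean(0);s=s-cv2.blur(s[None].astype(np.float32),(301,1))[0]
    for lo,hi in [(203,222),(325,342)]:
        k=(a>=lo)&(a<hi);ww=np.clip(s[k]-0.5*s[k].max(),0,None);print(n,(a[k]*ww).sum()/ww.sum(),s[k].max())
cv2.imwrite('pics/w5z.png',cv2.resize(cv2.imread('pics/w5.png')[85:165,278:348],None,fx=8,fy=7.5,interpolation=cv2.INTER_CUBIC)[:600])
goal(518.3+187*np.cos(np.radians(274.7)),38.8+187*np.sin(np.radians(274.7)),100,94.7)
E
```

```text
w4.png 209.95655662333917 17.632652282714844
w4.png 332.1950428115211 20.0754645211356
w5.png 210.98624403746473 19.926436288016177
w5.png 334.16612107499526 17.907929556710386
pos [ 536.3 -103.7  189.5] yaw 100.36 tilt [-4.e-04  3.e-04  1.e+00] shift [-0.214 -0.052  0.448] turn 0.189 t 19.4 q6 -0.39 F [ 0.1  0.3 -0.7]
```

View pics/w5z.png

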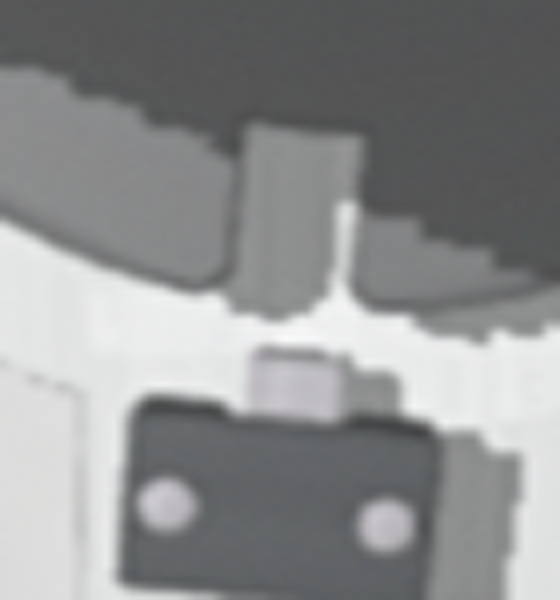

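Run:
```python
from ov import *
M=np.load('M5.npy');c=np.array([518.3,38.8])
def A(u,v,z):
    p=ray('wrist',(278+u/8-.5,85+v/7.5-.5),z,M)[:2]-c;a=np.arctan2(p[1],p[0]);return (np.degrees(a)%360).round(2),np.hypot(*p).round(1)
for n,u,v,z in [('L in',242,140,35),('R in',363,140,35),('L out',227,265,35),('R out',352,270,35),('noseL',255,380,28.5),('noseR',345,385,28.5),('screwL',168,505,39),('screwR',386,525,39)]: print(n,A(u,v,z))
```

```text
L in (np.float64(265.89), np.float64(63.7))
R in (np.float64(278.88), np.float64(61.7))
L out (np.float64(267.31), np.float64(79.0))
R out (np.float64(278.27), np.float64(77.6))
noseL (np.float64(271.26), np.float64(93.1))
noseR (np.float64(278.17), np.float64(92.6))
screwL (np.float64(267.14), np.float64(110.0))
screwR (np.float64(281.1), np.float64(109.7))
```

Notch about 272.6°, bolt about 274.5°. I'll nudge 1.9° more before trying the bolt.

```bash
python3 -m jog '0.86 0.38 0 0 0 1 1;0.86 0.38 0 0 0 1 1;0.86 0.38 0 0 0 1 1;0.86 0.38 0 0 0 1 1;0.86 0.38 0 0 0 1 1' >/dev/null;python3 -m jog '0 0 0.3 0 0 1 1;0 0 0.3 0 0 1 1;0 0 0.3 0 0 1 1;0 0 0.3 0 0 1 1;0 0 0.3 0 0 1 1' >/dev/null; python3 -c "
from h import *
goal(578.9,81.2,33,35)"
```

```text
pos [579.6  78.2 129.3] yaw 40.4 tilt [7.e-04 4.e-04 1.e+00] shift [ 0.007 -0.013  0.482] turn 0.18 t 20.4 q6 0.98 F [-0.2 -0.3  0.4]
```

```bash
python3 -m jog '0.007 -0.013 0.1 0 0 0.18 1;0.007 -0.013 0.2 0 0 0.18 1;0.007 -0.013 0.3 0 0 0.18 1;0.007 -0.013 0.38 0 0 0.18 1;0.007 -0.013 0.42 0 0 0.18 1;0.007 -0.013 0.45 0 0 0.18 1;0.007 -0.013 0.48 0 0 0.18 1;0.007 -0.013 0.48 0 0 0.18 1' > /dev/null; python3 -m jog '0 -0.008 0 0 0 -0.043 1;0 -0.017 0 0 0 -0.087 1;-0.001 -0.025 0 0 0 -0.130 1;-0.002 -0.034 0 0 0 -0.173 1;-0.002 -0.042 0 0 0 -0.217 1;-0.003 -0.050 0 0 0 -0.260 1;-0.005 -0.059 0 0 0 -0.303 1;-0.005 -0.059 0 0 0 -0.303 1'; python3 -c "
from h import *
o=get_obs()['ee_pos'];print(np.degrees(np.arctan2(o[1]-38.8,o[0]-518.3)))"
```

```text
t: 22.0
ee_pos: [571.8, 90.7, 33.8]
orientation: [2.91, 1.182, 0.001]
ft_force: [1.0, -1.1, -0.7]
width: 0.5
grasp_force: 0.5
44.17153595310617
```

```bash
python3 -m jog '0 -0.003 0 0 0 -0.02 1;0 -0.006 0 0 0 -0.03 1;0 -0.007 0 0 0 -0.035 1;0 -0.007 0 0 0 -0.035 1'; python3 -c "
from h import *
o=get_obs()['ee_pos'];print(np.degrees(np.arctan2(o[1]-38.8,o[0]-518.3)))"
python3 -m jog '0 0.01 0 0 0 0 1;0 0.01 -0.2 0 0 0 1;0 0.01 -0.5 0 0 0 1;0 0.01 -0.78 0 0 0 1;0 0.01 -0.78 0 0 0 1' >/dev/null; python3 -m jog '-0.8 0.57 0 0 0 -0.95 1;-0.8 0.57 0 0 0 -0.95 1;-0.8 0.57 0 0 0 -0.95 1;-0.8 0.57 0 0 0 -0.95 1;-0.8 0.57 0 0 0 -0.95 1' >/dev/null;python3 -m jog '0 0 0 0 0 -0.95 1;0 0 0 0 0 -0.95 1;0 0 0 0 0 -0.95 1;0 0 0 0 0 -0.95 1;0 0 0 0 0 -0.95 1' >/dev/null; python3 look.py w6.png notch
python3 - <<'E'
from ov import *
M=T('wrist');np.save('M6.npy',M)
c=np.array([518.3,38.8])
def unwrap(n,M):
    g=cv2.imread('pics/'+n,0);a=np.arange(200,345,.1);r=np.arange(38,45,.5)
    P=np.array([[px('wrist',[c[0]+rr*np.cos(np.radians(t)),c[1]+rr*np.sin(np.radians(t)),35],M) for t in a] for rr in r],np.float32)
    return a,cv2.remap(g,P[...,0],P[...,1],cv2.INTER_LINEAR)
for n,f in [('w4.png','M4.npy'),('w5.png','M5.npy'),('w6.png','M6.npy')]:
    a,u=unwrap(n,np.load(f));s=u[4:11].mean(0);s=s-cv2.blur(s[None].astype(np.float32),(301,1))[0]
    for lo,hi in [(203,222),(325,342)]:
        k=(a>=lo)&(a<hi);ww=np.clip(s[k]-0.5*s[k].max(),0,None);print(n,(a[k]*ww).sum()/ww.sum(),s[k].max())
cv2.imwrite('pics/w6z.png',cv2.resize(cv2.imread('pics/w6.png')[85:165,278:348],None,fx=8,fy=7.5,interpolation=cv2.INTER_CUBIC)[:600])
a=np.radians(274.6)
goal(518.3+187*np.cos(a),38.8+187*np.sin(a),100,94.6)
E
```

```text
t: 22.4
ee_pos: [570.9, 91.6, 33.8]
orientation: [2.9, 1.207, 0.0]
ft_force: [0.8, -2.8, 0.9]
width: 0.7
grasp_force: 1.4
45.12797111340285
pos [ 540.1 -102.7  189.5] yaw 102.17 tilt [-0.  0.  1.] shift [ 0.7  0.  -0.4] turn 0.406 t 23.9 q6 -0.42 F [-0.   0.2 -0.1]
notch 0.84 [ 806.3 -176.5   14.3] [520.2 286.7]
notch 0.76 [526.1 -46.6  19.8] [314.4 128.2]
w4.png 209.95655662333917 17.632652282714844
w4.png 332.1950428115211 20.0754645211356
w5.png 210.98624403746473 19.926436288016177
w5.png 334.16612107499526 17.907929556710386
w6.png 212.6456048381202 20.730422973632812
w6.png 335.16738287680596 16.202658517020083
pos [ 540.1 -102.9  189.6] yaw 102.09 tilt [-5.e-04  3.e-04  1.e+00] shift [-0.211 -0.08   0.448] turn 0.25 t 24.0 q6 -0.42 F [-0.3  0.4  0.6]
```

```bash
python3 -m jog '-0.22 -0.08 0.1 0 0 0.25 1;-0.22 -0.08 0.2 0 0 0.25 1;-0.22 -0.08 0.4 0 0 0.25 1;-0.22 -0.08 0.45 0 0 0.25 1;-0.22 -0.08 0.45 0 0 0.25 1' >/dev/null; python3 -c "
from h import *
a=np.radians(274.6)
goal(518.3+188*np.cos(a),38.8+188*np.sin(a),47,94.6)"
```

```text
pos [ 532.7 -149.3   98.3] yaw 94.64 tilt [-0.0016  0.0037  1.    ] shift [0.003 0.005 0.256] turn 0.001 t 24.5 q6 -0.38 F [ 1.  -0.1  1.4]
```

```bash
python3 -m jog '0 0.005 0.1 0 0 0 1;0 0.005 0.18 0 0 0 1;0 0.005 0.23 0 0 0 1;0 0.005 0.255 0 0 0 1;0 0.005 0.255 0 0 0 1'; python3 -m jog '0.02 0 0 0 0 0 1;0.04 0 0 0 0 0 1;0.055 0 0 0 0 0 1;0.065 0 0 0 0 0 1;0.075 0 0 0 0 0 1;0.085 0 0 0 0 0 1;0.085 0 0 0 0 0 1'; python3 -c "
from h import *
a=np.radians(274.6)
goal(518.3+151*np.cos(a),38.8+151*np.sin(a),47,94.6)"
```

```text
t: 25.0
ee_pos: [535.1, -149.7, 49.0]
orientation: [2.129, 2.31, 0.0]
ft_force: [-0.0, 0.7, 0.7]
width: 0.6
grasp_force: 0.0
t: 25.7
ee_pos: [533.6, -132.8, 48.9]
orientation: [2.128, 2.31, 0.0]
ft_force: [0.5, -0.6, 0.8]
width: 0.3
grasp_force: 0.4
pos [ 533.6 -132.8   48.9] yaw 94.69 tilt [ 2.e-04 -4.e-04  1.e+00] shift [ 0.107 -0.007  0.009] turn 0.003 t 25.7 q6 -0.35 F [ 0.5 -0.6  0.8]
```

```bash
python3 -m jog '0.005 -0.002 0 0 0 0 1;0.01 -0.005 0 0 0 0 1;0.015 -0.005 0 0 0 0 1;0.02 -0.005 0 0 0 0 1;0.025 -0.005 0 0 0 0 1;0.03 -0.005 0 0 0 0 1;0.035 -0.005 0 0 0 0 1;0.04 -0.005 0 0 0 0 1'
```

```text
t: 26.5
ee_pos: [531.8, -124.9, 48.7]
orientation: [2.129, 2.31, 0.0]
ft_force: [2.6, -1.3, 0.7]
width: 0.5
grasp_force: 1.3
```

```bash
python3 -m jog '0.005 0 0 0 0 0 1;0.01 0 0 0 0 0 1;0.015 0 0 0 0 0 1;0.02 0 0 0 0 0 1;0.025 0 0 0 0 0 1;0.03 0 0 0 0 0 1;0.035 0 0 0 0 0 1;0.04 0 0 0 0 0 1'; python3 -m jog '0.005 0 0 0 0 0 1;0.01 0 0 0 0 0 1;0.013 0 0 0 0 0 1;0.016 0 0 0 0 0 1;0.019 0 0 0 0 0 1;0.022 0 0 0 0 0 1'
```

```text
t: 27.3
ee_pos: [531.1, -117.0, 48.7]
orientation: [-2.129, -2.31, 0.0]
ft_force: [2.3, -2.2, 0.7]
width: 0.4
grasp_force: 1.3
t: 27.9
ee_pos: [530.7, -112.6, 48.7]
orientation: [-2.129, -2.31, 0.0]
ft_force: [1.8, -2.2, 0.6]
width: 0.2
grasp_force: 1.3
```

```bash
python3 -m jog '0.003 0 0 0 0 0 1;0.006 0 0 0 0 0 1;0.009 0 0 0 0 0 1;0.009 0 0 0 0 0 1'; python3 -c "
from h import *
goal(530,-100,47,94.6)"
```

```text
t: 28.3
ee_pos: [530.8, -112.3, 48.8]
orientation: [2.127, 2.31, -0.002]
ft_force: [1.7, -12.0, 0.2]
width: 0.3
grasp_force: 6.0
pos [ 530.8 -112.3   48.8] yaw 94.73 tilt [ 2.e-03 -4.e-04  1.e+00] shift [0.062 0.001 0.009] turn 0.004 t 28.3 q6 -0.31 F [  1.7 -12.    0.2]
```

The bolt hit a hard stop at 12 N with the TCP at r ≈ 151.6 mm, against 151 expected, so it is fully home. I back off, lift and check.

```bash
python3 -m jog '-0.03 0 0 0 0 0 1;-0.1 0 0 0 0 0 1;-0.15 0 0 0 0 0 1;-0.15 0 -0.3 0 0 0 1;-0.15 0 -0.5 0 0 0 1;0 0 -0.7 0 0 0 1;0.1 0 -0.7 0 0 0 1;0.1 0 -0.7 0 0 0 1';python3 look.py w7.png notch mid_line; python3 -c "
import cv2
cv2.imwrite('pics/w7z.png',cv2.resize(cv2.imread('pics/w7.png')[20:220,230:430],None,fx=3,fy=3,interpolation=cv2.INTER_CUBIC))"
```

```text
t: 29.1
ee_pos: [529.1, -89.9, 190.0]
orientation: [2.126, 2.311, 0.002]
ft_force: [0.1, 0.7, 0.0]
width: 0.5
grasp_force: 0.0
pos [529.1 -89.9 190. ] yaw 94.76 tilt [-0. -0.  1.] shift [ 0.6 -0.  -0.4] turn 0.159 t 29.1 q6 -0.27 F [0.1 0.7 0. ]
notch 0.75 [ 807.4 -177.3   13.4] [542.9 272.3]
notch 0.58 [525.1 -45.5  18.8] [315.7 141.2]
mid_line 0.75 [ 542.9 -119.4   42.6] [327.  217.5]
```

View pics/w7z.png

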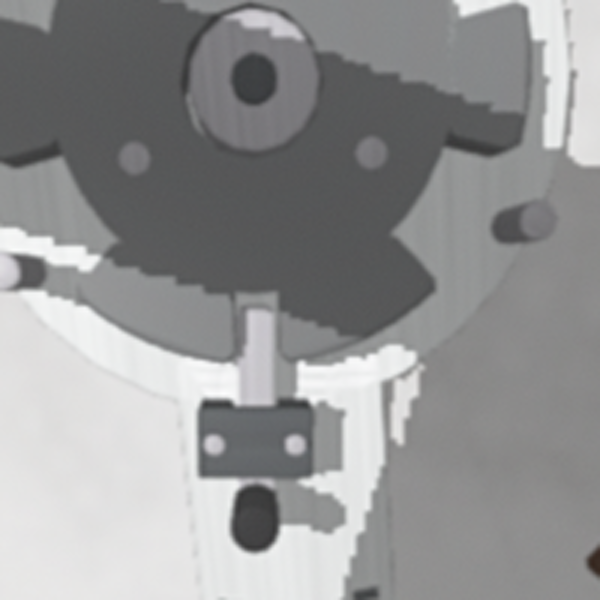

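The bolt (crop 258, 310–400) sits deep in the notch, with the handle close to the guide at (255,520). The gripper is clear.

```bash
python3 -c "
from workcell import close_job
print(close_job())"
```

```text
the job is handed in; nothing more can be done
None
```

The grey carousel is turned so its notch faces the bolt, and the bolt is pushed home to its hard stop with the gripper taken clear; I handed the job in at about 29 s of the 67 s allowed, but no verdict came back.

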